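Load two mortar prisms into the spring magazine

TASK

Load the two whole mortar prisms into the spring-loaded magazine, one after the other: press each down on the sprung platform (or on the prism already there), then slide it lengthwise under the overhanging lip until it is fully home against the back plate, and let go so that the spring holds the pile up against the lip. Leave the broken half prism and everything else on the bench where it is.

Things in the scene. Friction and masses are not known exactly. Their poses are not given: they have to be found in the camera images.
- prism_a: a whole hardened mortar prism, plain grey, 160 x 40 x 40 mm, about 0.56 kg, lying flat on the glass plate. Origin: centre of its underside. x along its length (either end may lead), z up.
- prism_b: a whole hardened mortar prism, plain grey, 160 x 40 x 40 mm, about 0.56 kg, lying flat on the glass plate. Origin: centre of its underside. x along its length (either end may lead), z up; same as prism_a, the two are interchangeable.
- prism_a_mid (a point): the centre of prism_a, 20 mm above the middle of its underside.
- prism_b_mid (a point): the centre of prism_b, 20 mm above the middle of its underside.
- half: a broken half of a mortar prism, 80 x 40 x 40 mm with one ragged end, lying in the same row as the whole ones. It is not to be loaded or moved. Origin: middle of its underside, x along its length.
- magazine: the spring magazine, bare metal, fixed; holds two prisms lying one on the other, length along its x. Origin: centre of the underside of its grey base (220 x 120 x 12 mm), which stands on the 6 mm thick glass plate; x points from its open front to its back plate (inner face at x = +82.5 mm), z up. A prism that is home has its centre at x = +2.5 mm, y = 0. Ahead of x = +14 mm sides and top are open for fingers.
- lip_edge (a point): middle of the front lower edge of the lip, at x = +52, z = 160 mm of the magazine. The lip is 6 mm thick, bridges the side guides from here to the back plate and covers the last 28 mm of a prism that is home.
- guide_mouth (a point): midway between the front edges of the two upright side guides, at x = +28, z = 160 mm (their top) of the magazine. The guides run from here to the back plate, 46 mm apart inside (3 mm of play each side of a prism); fins flare outward ahead of them to x = +14 mm, about 57 mm apart there.
- platform (a joint): how far the sprung platform has sunk, in m: 0 empty (raised), 0.020 with one prism home under the lip, 0.060 with two, 0.085 at its bottom stop. The spring pushes up with 12 N at 0, plus 200 N per metre of sinking; platform 0.2 kg. It moves straight down the magazine's z and does not tilt.
- platform_top (a point): the middle of the platform's flat top (120 x 34 mm), at x = -15 mm of the magazine; 140 mm above the magazine's origin when empty, 20 mm below the lip's underside: a prism must be pressed a little over 20 mm (the first) or 40 mm (the second, on the first) down to pass under the lip.
- slot_top (a point): where the centre of the upper (or only) loaded prism belongs: 20 mm below the lip's underside, home against the back plate.
- slot_low (a point): where the centre of the lower prism belongs once both are loaded: 40 mm below slot_top.
- mould: a steel conical ring mould, 82 mm wide at the foot, 40 mm high, standing on the glass plate; leave it. Origin: centre of its underside.
- spatula: a spatula, 200 mm, lying on the near edge of the glass plate; leave it.
- brush: a brush, 170 mm, lying on the far part of the glass plate; leave it.
- bowl: a steel bowl, 170 mm wide and 50 mm high, in the metal tray on the robot's right; leave it.
- tub: an open plastic tub, 140 x 180 x 70 mm, on the robot's left beyond the prisms; leave it.
There are look-alikes about, which are no part of the job. Leave any orange look-alike of the prism_b alone.

How it is judged:
On the way, in this order (a step that is already met when the one before it is completed fails the run):
1. a first prism is home under the lip, against the back plate, released and held up by the spring ((((distance between prism_a_mid and slot_top below 0.008 m and angle between the x axis of prism_a and the x axis of magazine, either way round below 0.12 rad) and contact force between prism_a and the fingers below 0.5 N) or ((distance between prism_b_mid and slot_top below 0.008 m and angle between the x axis of prism_b and the x axis of magazine, either way round below 0.12 rad) and contact force between prism_b and the fingers below 0.5 N))), for 0.2 s.
2. the second prism is home under the lip on top of the first, released ((((distance between prism_a_mid and slot_low below 0.008 m and angle between the x axis of prism_a and the x axis of magazine, either way round below 0.12 rad) and (distance between prism_b_mid and slot_top below 0.008 m and angle between the x axis of prism_b and the x axis of magazine, either way round below 0.12 rad)) or ((distance between prism_b_mid and slot_low below 0.008 m and angle between the x axis of prism_b and the x axis of magazine, either way round below 0.12 rad) and (distance between prism_a_mid and slot_top below 0.008 m and angle between the x axis of prism_a and the x axis of magazine, either way round below 0.12 rad))) and contact force between each of prism_a, prism_b and the fingers below 0.5 N), for 0.2 s.
At the end, for the whole second after the job is handed in: One prism's centre is within 8 mm of slot_low and the other's within 8 mm of slot_top, both with their length within 0.12 rad of the magazine's x, released and at rest (under 0.02 m/s) ((((distance between prism_a_mid and slot_low below 0.008 m and angle between the x axis of prism_a and the x axis of magazine, either way round below 0.12 rad) and (distance between prism_b_mid and slot_top below 0.008 m and angle between the x axis of prism_b and the x axis of magazine, either way round below 0.12 rad)) or ((distance between prism_b_mid and slot_low below 0.008 m and angle between the x axis of prism_b and the x axis of magazine, either way round below 0.12 rad) and (distance between prism_a_mid and slot_top below 0.008 m and angle between the x axis of prism_a and the x axis of magazine, either way round below 0.12 rad))) and linear speed of each of prism_a, prism_b below 0.02 m/s); the robot touches nothing.
It fails at once if the broken half prism is moved more than 30 mm (distance of half from where it was at the start of the episode above 0.03 m).
It fails at once if the mould, spatula, brush, bowl or tub is moved more than 30 mm (distance of any of mould, spatula, brush, bowl, tub from where it was at the start of the episode above 0.03 m).
It also fails if it takes over 67 s, if anything falls off the work surface, if the arm or the gripper's body presses on something with over 40 N, if the wrist force passes 120 N, or if a joint passes its speed limit or range.

ROBOT

A 6-joint arm with a two-finger parallel gripper is mounted at the origin on the work surface. World frame = base frame: x ahead of the robot, y to its left, z up, the work surface at z = 0. Lengths are in m, angles in rad, forces in N, time in s.
With the tool pointing down it reaches from about 0.225 to 0.875 m from the base axis. Payload 3.4 kg.
Tool frame: the origin (TCP) lies between the finger pads; the fingertips stand 8 mm ahead of it and the grasp point (between the pads) lies 11 mm behind it (env.tip_reach is the z of the fingertips in the tool frame, in m); z points along the fingers, y is the line along which they close (so a half turn about z gives the same grasp; the last joint's range is limited). The gripper opens to 85 mm and grips with 20 to 120 N. Pads are 22 mm wide; open, the fingers measure 114 mm over their backs; the gripper's body (76 mm by 85 mm) begins 54 mm behind the grasp point. The pads swing forward as they close: fully open they stand 13 mm farther back than shut.
Start: joints at [1.153, 0.276, 1.505, -0, 1.361, -0.121], TCP at [0.168, 0.55, 0.239] pointing down, gripper open.
Joint ranges: [-2.89, 2.89], [-0.75, 2.08], [0.22, 2.7], [-1.18, 4.32], [0.11, 2.71], [-2.7, 2.7]. Speed limits (rad/s): [2.57, 2.57, 3.14, 3.14, 3.14, 3.14].

INTERFACE

Orientations are given as [roll, pitch, yaw] about the fixed x, y, z axes, in that order (R = Rz(yaw) Ry(pitch) Rx(roll)).
In Python, from bench import env, eyes, job gives the robot as it stands. The module is installed in compiled form; this text tells all that it offers.
- The arm moves only by the tool move_arm, never from a script. Its argument "rows" is a list of rows, each a list of 3 entries, a list of its own where there are three numbers: the shift along the world's x, y, z in m, then the turn, a rotation vector about the world's x, y, z in degrees, then the closure, from 0 (fully open) to 1 (shut). A call has 1 to 5 rows; each row shifts and turns the commanded pose from where the row before left it; what a row does not reach is not made up. A row lasts 1/12 s, in which the tool goes at most 41.7 mm and 7.16 degrees, less where a joint would pass 70% of its speed; a pose out of reach is approached as far as the arm can. A call with a gripper value outside its range is refused whole. The fingers move at their own pace and stop on an object; the grip force is fixed at half the most. Time passes only in rows, so rows that do not move let the fingers close. It gives the time, the measured TCP pose, the force, the opening and the grip force at its end, in the units of the state.
- env.read_state(): the state, without advancing time (a new reading comes with each control period).
- eyes.read_camera(name): name is "side" or "top"; returns a dict with "color" (420x560x3 uint8, red, green, blue), "vfov" (degrees; the focal length in pixels is half the picture's height over the tangent of half this angle, whatever the lens; pixels are square), "cx", "cy" (the principal point, pixels), "dist_coeffs" ([k1, k2, p1, p2, k3] as OpenCV has them; the pictures are not rectified), "rvec" (rotation vector, rad) and "tvec" (3), from world to camera coordinates, as OpenCV has them. Camera axes: x right, y down, z forward; pixel columns grow to the right and rows downward; lengths in m; the calibration is good to about 2 mm. A picture is of the moment at which its call begins. There is no depth.
- job.sign_off(): hands the job in; it is judged then, once.
The state is a dict: "time": time; "joint_positions": joint angles; "dq": joint speeds; "joint_efforts": joint torques, N m; "position": TCP position; "ee_rot": TCP orientation; "wrist_force": force on the tool from outside, world axes, zero at the start; "ft_torque": the same for the moment, N m; "grip_width": opening from 0.0 (shut) to 1.0 (fully open); "gripper_force": force on a finger pad.
Only numpy, scipy, OpenCV 4.12 (cv2) and the standard library are available. Lean on these libraries where they do the work, as an engineer would, in place of code of your own. Each camera call takes 0.05 s, during which the arm holds its last target. There are 200 camera calls.

## Working session

There is one attempt and no reset: what is moved stays moved. The work goes in short steps, Python scripts to look and compute and a tool call to move; the robot and the scene stay as the last step left them, time stands still between calls to the robot, and variables do not carry over. Pictures are saved under pics/ and viewed, at most 10 in all, crops included, and the job is handed in when it is done.

Besides the shell and the picture viewer there is one more tool, called after "Request:" by a JSON object that holds its "fn" and its "kwargs". move_arm: Moves the arm, as the interface text tells. Its arguments: {"type":"object","properties":{"rows":{"type":"array","items":{"type":"array"}}},"required":["rows"]}

```bash
mkdir -p pics
cat > h.py <<'E'
import cv2, numpy as np
from bench import env, eyes, job
def cam(name):
    c=eyes.read_camera(name); h=c["color"].shape[0]
    f=h/2/np.tan(np.radians(c["vfov"])/2)
    K=np.array([[f,0,c["cx"]],[0,f,c["cy"]],[0,0,1]])
    return dict(img=cv2.cvtColor(c["color"],cv2.COLOR_RGB2BGR),K=K,d=np.array(c["dist_coeffs"],float),r=np.array(c["rvec"],float),t=np.array(c["tvec"],float))
def ray(c,uv):
    n=cv2.undistortPoints(np.array(uv,float).reshape(-1,1,2),c["K"],c["d"]).reshape(-1,2)
    R=cv2.Rodrigues(c["r"])[0]
    D=np.c_[n,np.ones(len(n))]@R
    return -R.T@c["t"].ravel(), D/np.linalg.norm(D,axis=1)[:,None]
def onz(c,uv,z):
    o,D=ray(c,uv); return o+D*((z-o[2])/D[:,2])[:,None]
def tri(c1,u1,c2,u2):
    o1,D1=ray(c1,u1);o2,D2=ray(c2,u2);out=[]
    for a,b in zip(D1,D2):
        s=np.linalg.lstsq(np.c_[a,-b],o2-o1,rcond=None)[0]
        p,q=o1+a*s[0],o2+b*s[1]; out.append(np.r_[(p+q)/2,np.linalg.norm(p-q)])
    return np.array(out)
def proj(c,P): return cv2.projectPoints(np.array(P,float).reshape(-1,1,3),c["r"],c["t"],c["K"],c["d"])[0].reshape(-1,2)
E
python3 - <<'E'
from h import *
import pickle
for n in("side","top"):
    c=cam(n); cv2.imwrite(f"pics/{n}0.png",c["img"]); pickle.dump(c,open(n+"0.pkl","wb")); print(n,c["K"][0,0],ray(c,[[280,210]]))
print(env.read_state(), env.tip_reach)
E
```

```text
side 420.2710148454122 (array([ 0.42357842, -0.95466741,  1.22469291]), array([[ 0.02860353,  0.65018882, -0.75923404]]))
top 454.1785409099807 (array([ 0.28892292, -0.01190886,  1.6131011 ]), array([[ 1.16330247e-01, -3.92288563e-04, -9.93210511e-01]]))
{'time': 0.1, 'joint_positions': array([ 1.15303765e+00,  2.76536455e-01,  1.50601833e+00,  2.69998524e-05,
        1.36075998e+00, -1.21021161e-01]), 'dq': array([-0.0004285 , -0.0018279 , -0.00230206, -0.00123307, -0.00116248,
        0.00031835]), 'joint_efforts': array([ 2.35959606e-04, -4.17708063e+01, -2.46401900e+01, -2.83928484e-04,
        5.88055816e-03, -3.01092655e-05]), 'position': array([0.16794152, 0.54942314, 0.23851886]), 'ee_rot': array([-3.13988633e+00, -2.34106878e-04,  2.84484929e+00]), 'wrist_force': array([-0.14424009,  0.49361496, -0.2553929 ]), 'ft_torque': array([ 0.02508762, -0.00286315,  0.02848511]), 'gripper_force': 0.0, 'grip_width': 0.9996475265258539} 0.008
```

View pics/side0.png

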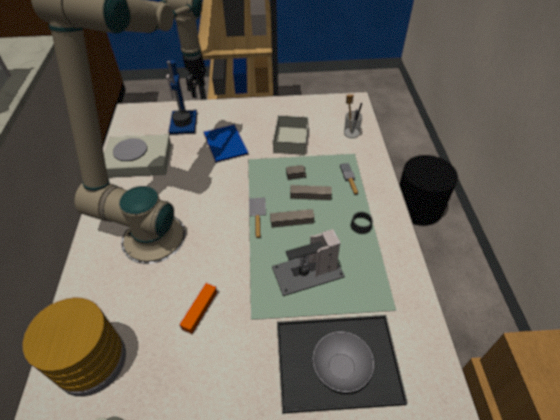

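View pics/top0.png

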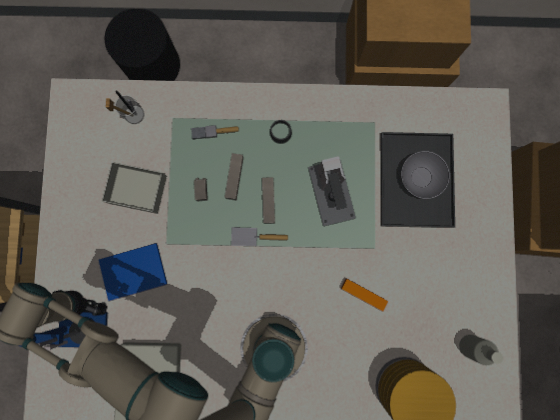

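The side view shows the whole prisms at (311,192) and (292,218), the half at (296,172) and the magazine at about (310,265). The top view shows the whole prisms at (234,176) and (268,200), the half at (201,189), the magazine at (331,190) and an orange look-alike at (364,295). The two long grey bars on the glass fit the description. The half is too short and the orange one is the decoy.

Run:
```python
from h import *
import pickle
s=pickle.load(open("side0.pkl","rb"));t=pickle.load(open("top0.pkl","rb"))
a=cv2.resize(t["img"][140:240,180:370],None,fx=4,fy=4,interpolation=cv2.INTER_CUBIC)[:, :760]
cv2.imwrite("pics/topc.png",a)
b=cv2.resize(s["img"][160:300,245:365],None,fx=4.2,fy=4.2,interpolation=cv2.INTER_CUBIC); cv2.imwrite("pics/sidec.png",b)
for n,c in(("top",t),("side",s)):
    hsv=cv2.cvtColor(c["img"],cv2.COLOR_BGR2HSV); lab=cv2.cvtColor(c["img"],cv2.COLOR_BGR2LAB).astype(int)
    m=((lab[:,:,1]>126)&(lab[:,:,2]<142)).astype(np.uint8)*255
    roi=np.zeros_like(m)
    if n=="top": roi[125:245,175:372]=255
    else: roi[160:300,250:380]=255
    m&=roi
    for k in cv2.findContours(m,cv2.RETR_EXTERNAL,cv2.CHAIN_APPROX_NONE)[0]:
        if cv2.contourArea(k)>60:
            r=cv2.minAreaRect(k); print(n,np.round(r[0],1),np.round(r[1],1),round(r[2],1)); 
            print("   ",np.round(cv2.boxPoints(r),1).tolist())
```

```text
top [245.  235.5] [17. 28.] 90.0
    [[231.0, 227.0], [259.0, 227.0], [259.0, 244.0], [231.0, 244.0]]
top [267.8 200. ] [44.3 11.4] 88.3
    [[261.5, 178.0], [272.79998779296875, 177.6999969482422], [274.20001220703125, 222.0], [262.79998779296875, 222.3000030517578]]
top [200. 189.] [22. 12.] 90.0
    [[194.0, 178.0], [206.0, 178.0], [206.0, 200.0], [194.0, 200.0]]
top [330.9 190.9] [64.1 32.9] 75.2
    [[306.79998779296875, 164.10000610351562], [338.6000061035156, 155.6999969482422], [355.0, 217.6999969482422], [323.20001220703125, 226.10000610351562]]
top [233.7 176.1] [11.7 45.4] 9.5
    [[224.1999969482422, 197.5], [231.6999969482422, 152.8000030517578], [243.1999969482422, 154.6999969482422], [235.8000030517578, 199.5]]
top [204.4 131.7] [11.2 25. ] 86.4
    [[191.60000610351562, 126.9000015258789], [216.5, 125.30000305175781], [217.1999969482422, 136.5], [192.3000030517578, 138.10000610351562]]
side [308.4 262.2] [48.7 71.5] 71.6
    [[266.79998779296875, 250.39999389648438], [334.6000061035156, 227.8000030517578], [350.0, 274.0], [282.20001220703125, 296.6000061035156]]
side 
[... 221 characters left out ...]

    [[250.0, 198.0], [265.0, 198.0], [265.0, 215.0], [250.0, 215.0]]
side [310.5 192. ] [39.4 12.6] 2.3
    [[290.5, 197.5], [291.0, 184.89999389648438], [330.3999938964844, 186.5], [329.8999938964844, 199.10000610351562]]
side [295.7 171.7] [11.3 17.7] 82.9
    [[286.20001220703125, 167.1999969482422], [303.79998779296875, 165.0], [305.20001220703125, 176.1999969482422], [287.6000061035156, 178.39999389648438]]
side [347.4 171.5] [17.7  9.2] 71.6
    [[340.20001220703125, 164.60000610351562], [348.8999938964844, 161.6999969482422], [354.5, 178.5], [345.79998779296875, 181.39999389648438]]
side [368.  202.5] [85. 22.] 90.0
    [[357.0, 160.0], [379.0, 160.0], [379.0, 245.0], [357.0, 245.0]]
```

View pics/topc.png

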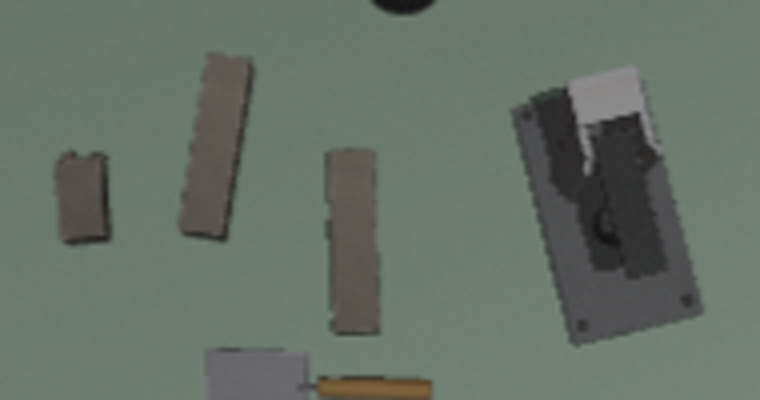

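View pics/sidec.png

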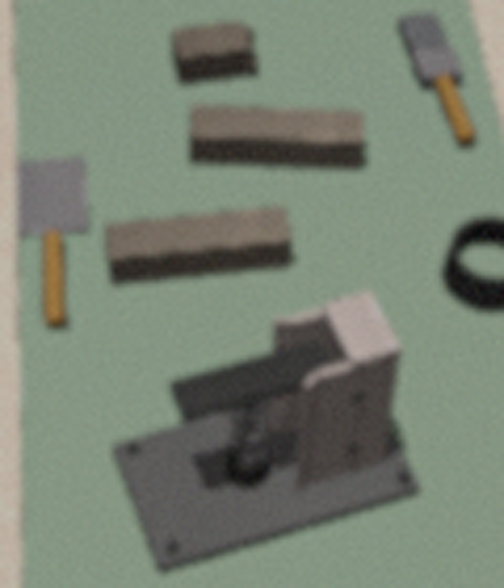

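The top crop shows two plain whole prisms: A at full-image (234,176) and B at (268,200). It also shows the ragged half at (201,189). The magazine's open front faces the robot, and its white lip is at (331,164). I'll triangulate the corners.

```bash
cat > m.py <<'E'
from h import *
import pickle
s=pickle.load(open("side0.pkl","rb"));t=pickle.load(open("top0.pkl","rb"))
T=lambda P:(np.array(P,float)+.5)/4-.5+[180,140]
S=lambda P:(np.array(P,float)+.5)/4.2-.5+[245,160]
np.set_printoptions(precision=4,suppress=True)
# order: back-left(+x,+y), back-right, front-right, front-left
pr={"A":([(207,53),(253,58),(227,240),(180,232)],[(363,113),(363,143),(191,140),(191,106)]),
"B":([(326,150),(375,150),(380,333),(332,333)],[(287,208),(291,243),(111,258),(106,226)])}
for k,(a,b) in pr.items():
    P=tri(t,T(a),s,S(b)); print(k,"tri\n",P, P.mean(0))
    Q=onz(t,T(a),.046); ax=(Q[0]+Q[1]-Q[2]-Q[3])/2; print("top@.046",Q.mean(0),"len",np.linalg.norm(ax),"w",np.linalg.norm(Q[0]-Q[1]),np.linalg.norm(Q[2]-Q[3]),"yaw",np.degrees(np.arctan2(ax[1],ax[0])))
    Q=onz(s,S(b),.046); ax=(Q[0]+Q[1]-Q[2]-Q[3])/2; print("side@.046",Q.mean(0),"len",np.linalg.norm(ax),"w",np.linalg.norm(Q[0]-Q[1]),"yaw",np.degrees(np.arctan2(ax[1],ax[0])))
# magazine base top corners: back-left, front-left, front-right (z .018)
a=onz(t,T([(513,108),(575,345),(703,312)]),.018)
print("base top view\n",a, np.linalg.norm(a[0]-a[1]),np.linalg.norm(a[1]-a[2]))
b=onz(s,S([(115,446),(160,565),(417,488)]),.018) # front-left, front-right, back-right
print("base side view\n",b,np.linalg.norm(b[0]-b[1]),np.linalg.norm(b[1]-b[2]))
for nm,(c1,c0,o) in {"top":(a[0],a[1],(a[0]+a[2])/2),"side":(b[2],b[1],(b[0]+b[2])/2)}.items():
    d=c1-c0; print(nm,"origin",o,"yaw",np.degrees(np.arctan2(d[1],d[0])))
print("front corners tri",tri(t,T([(575,345),(703,312)]),s,S([(115,446),(160,565)])))
# lip: front-left, front-right, back-right, back-left upper
print("lip tri\n",tri(t,T([(583,125),(645,110),(636,66),(570,82)]),s,S([(328,307),(362,362),(400,350),(370,292)])))
# platform: front-left, front-right
print("plat tri\n",tri(t,T([(625,280),(667,270)]),s,S([(171,384),(187,420)])))
E
python3 m.py
```

```text
A tri
 [[0.6729 0.1636 0.0415 0.0008]
 [0.6675 0.1224 0.0457 0.0007]
 [0.5091 0.1408 0.0419 0.006 ]
 [0.5136 0.1816 0.0445 0.0033]] [0.5908 0.1521 0.0434 0.0027]
top@.046 [0.5891 0.1517 0.046 ] len 0.16195582362739844 w 0.04080056380820871 0.041591136390973504 yaw -6.354337861829217
side@.046 [0.5916 0.1499 0.046 ] len 0.15735575601124016 w 0.03774512279445991 yaw -6.676719185718053
B tri
 [[0.5896 0.0564 0.0379 0.0023]
 [0.5889 0.0132 0.0418 0.0005]
 [0.4299 0.0054 0.0446 0.0052]
 [0.4284 0.0471 0.0384 0.0029]] [0.5092 0.0305 0.0407 0.0027]
top@.046 [0.5071 0.0302 0.046 ] len 0.16090387572205758 w 0.04290263747585953 0.041544552160319936 yaw 3.09147736848486
side@.046 [0.5101 0.0263 0.046 ] len 0.1581195832948357 w 0.03996806093926157 yaw 2.5398045052469462
base top view
 [[ 0.6341 -0.1089  0.018 ]
 [ 0.4227 -0.1665  0.018 ]
 [ 0.4544 -0.2793  0.018 ]] 0.21904329340627504 0.11715355457781644
base side view
 [[ 0.4266 -0.1682  0.018 ]
 [ 0.4557 -0.2784  0.018 ]
 [ 0.663  -0.2244  0.018 ]] 0.11402417960036634 0.21415404594858667
top origin [ 0.5442 -0.1941  0.018 ] yaw 15.256955226811233
side origin [ 0.5448 -0.1963  0.018 ] yaw 14.61803973659593
front corners tri [[ 0.4248 -0.1666  0.0152  0.0036]
 [ 0.455  -0.2791  0.019   0.0015]]
lip tri
 [[ 0.59   -0.1563  0.1705  0.0033]
 [ 0.6064 -0.2068  0.1677  0.0079]
 [ 0.6387 -0.199   0.1699  0.0012]
 [ 0.624  -0.1454  0.1719  0.0015]]
plat tri
 [[ 0.4688 -0.1951  0.1381  0.0039]
 [ 0.4779 -0.2292  0.1398  0.0045]]
```

Request:
{"fn": "move_arm", "kwargs": {"rows": [[[0.0275,-0.0265,-0.008],[0,0,0.7],0],[[0.0275,-0.0265,-0.008],[0,0,0.7],0],[[0.0275,-0.0265,-0.008],[0,0,0.7],0],[[0.0275,-0.0265,-0.008],[0,0,0.7],0],[[0.0275,-0.0265,-0.008],[0,0,0.7],0]]}}

```text
time: 0.52
position: [0.3063, 0.4159, 0.1986]
ee_rot: [-3.141, -0.0, 2.907]
wrist_force: [1.2, 0.3, -0.5]
grip_width: 1.001
gripper_force: 0.0
```

Request:
{"fn": "move_arm", "kwargs": {"rows": [[[0.0275,-0.0265,-0.008],[0,0,0.7],0],[[0.0275,-0.0265,-0.008],[0,0,0.7],0],[[0.0275,-0.0265,-0.008],[0,0,0.7],0],[[0.0275,-0.0265,-0.008],[0,0,0.7],0],[[0.0275,-0.0265,-0.008],[0,0,0.7],0]]}}

```text
time: 0.93
position: [0.444, 0.2833, 0.1587]
ee_rot: [-3.141, -0.0, 2.968]
wrist_force: [1.0, -0.5, -0.4]
grip_width: 1.0
gripper_force: 0.0
```

Request:
{"fn": "move_arm", "kwargs": {"rows": [[[0.0275,-0.0265,-0.008],[0,0,0.7],0],[[0.0275,-0.0265,-0.008],[0,0,0.7],0],[[0.0275,-0.0265,-0.008],[0,0,0.7],0],[[0.0275,-0.0265,-0.008],[0,0,0.7],0],[[0.0275,-0.0265,-0.008],[0,0,0.7],0]]}}

```text
time: 1.35
position: [0.5815, 0.1508, 0.1185]
ee_rot: [3.142, -0.001, 3.028]
wrist_force: [1.3, 0.3, 0.1]
grip_width: 1.001
gripper_force: 0.0
```

Request:
{"fn": "move_arm", "kwargs": {"rows": [[[-0.0015,0.001,-0.035],[0,0,0],0],[[0,0,-0.035],[0,0,0],0],[[0,0,-0.0265],[0,0,0],0],[[0,0,0],[0,0,0],0.6],[[0,0,0],[0,0,0],1]]}}

```text
time: 1.77
position: [0.5779, 0.1531, 0.0214]
ee_rot: [-3.141, -0.004, 3.028]
wrist_force: [0.2, 0.7, 0.6]
grip_width: 0.751
gripper_force: 0.0
```

Request:
{"fn": "move_arm", "kwargs": {"rows": [[[0,0,0],[0,0,0],1],[[0,0,0],[0,0,0],1],[[0,0,0],[0,0,0],1],[[0,0,0],[0,0,0],1],[[0,0,0],[0,0,0],1]]}}

```text
time: 2.18
position: [0.581, 0.1542, 0.0253]
ee_rot: [3.14, 0.005, 3.028]
wrist_force: [0.0, 2.1, 7.4]
grip_width: 0.459
gripper_force: 63.8
```

Request:
{"fn": "move_arm", "kwargs": {"rows": [[[0,0,0.02],[0,0,0],1],[[0,0,0.03],[0,0,0],1],[[0,0,0.035],[0,0,0],1],[[0,0,0.035],[0,0,0],1],[[0,0,0.0],[0,0,0],1]]}}

```text
time: 2.6
position: [0.5832, 0.154, 0.1502]
ee_rot: [3.139, 0.013, 3.029]
wrist_force: [2.6, 0.9, -3.2]
grip_width: 0.458
gripper_force: 62.6
```

Run:
```python
from h import *
s=env.read_state();print(s["position"],s["ee_rot"],s["wrist_force"],s["grip_width"])
a=cam("side");b=cam("top")
A=cv2.resize(a["img"][120:260,260:360],(428,600),interpolation=cv2.INTER_CUBIC)
B=cv2.resize(b["img"][120:260,190:270],(343,600),interpolation=cv2.INTER_CUBIC)
cv2.imwrite("pics/g1.png",np.hstack([A,B]))
s=env.read_state();print(s["position"],s["ee_rot"],s["wrist_force"],s["ft_torque"],s["grip_width"])
```

```text
[0.58320772 0.15396307 0.15017578] [3.13851802 0.01312556 3.02851531] [ 2.63501817  0.85105754 -3.15103484] 0.4581484711038688
[0.579346   0.15333563 0.14405889] [3.14122877e+00 2.45069272e-03 3.02827369e+00] [ 0.01182161 -0.30466058 -5.6192907 ] [-0.00761629  0.09432093  0.01422344] 0.4576073576579902
```

View pics/g1.png

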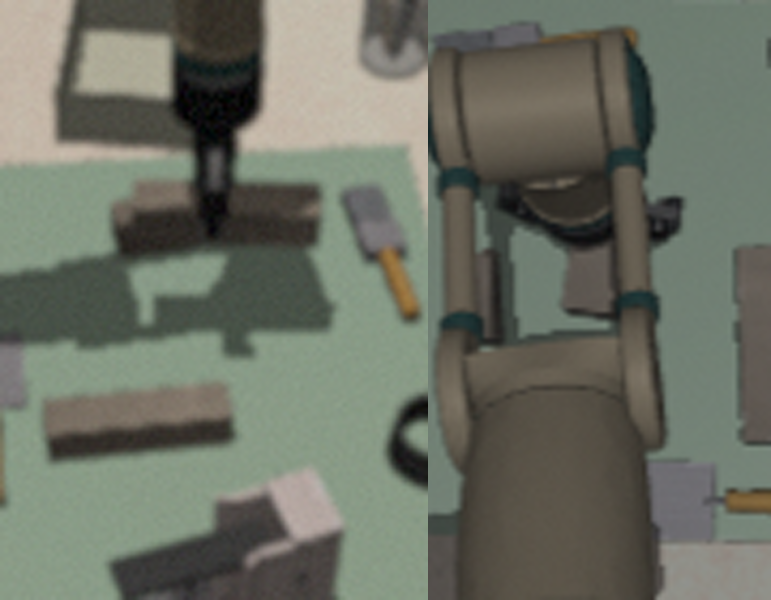

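The side view shows the prism at about (311,170), gripped near its middle and held level. I'm carrying it to the front of the magazine.

Request:
{"fn": "move_arm", "kwargs": {"rows": [[[-0.0107,-0.0368,0.012],[0,0,2.16],1],[[-0.0107,-0.0368,0.012],[0,0,2.16],1],[[-0.0107,-0.0368,0.012],[0,0,2.16],1],[[-0.0107,-0.0368,0.012],[0,0,2.16],1],[[-0.0107,-0.0368,0.012],[0,0,2.16],1]]}}

```text
time: 3.12
position: [0.5227, -0.0316, 0.2003]
ee_rot: [3.14, -0.006, -3.064]
wrist_force: [1.2, 0.3, -5.2]
grip_width: 0.456
gripper_force: 63.0
```

Request:
{"fn": "move_arm", "kwargs": {"rows": [[[-0.0107,-0.0368,0],[0,0,2.16],1],[[-0.0107,-0.0368,0],[0,0,2.16],1],[[-0.0107,-0.0368,0],[0,0,2.16],1],[[-0.0107,-0.0368,0],[0,0,2.16],1],[[-0.0107,-0.0368,0],[0,0,2.16],1]]}}

```text
time: 3.53
position: [0.4694, -0.2151, 0.2]
ee_rot: [3.137, -0.004, -2.876]
wrist_force: [0.5, 0.2, -4.4]
grip_width: 0.457
gripper_force: 63.1
```

Request:
{"fn": "move_arm", "kwargs": {"rows": [[[0,0,0],[0,0,0],1],[[0,0,0],[0,0,0],1],[[0,0,0],[0,0,0],1]]}}

```text
time: 3.78
position: [0.4706, -0.2137, 0.2006]
ee_rot: [3.137, -0.003, -2.88]
wrist_force: [-0.1, 0.3, -4.8]
grip_width: 0.46
gripper_force: 63.4
```

Run:
```python
from h import *
a=cam("side");b=cam("top")
A=cv2.resize(a["img"][180:300,240:360],(600,600),interpolation=cv2.INTER_CUBIC)
B=cv2.resize(b["img"][140:280,320:367],(200,600),interpolation=cv2.INTER_CUBIC)
cv2.imwrite("pics/g2.png",np.hstack([A,B]))
s=env.read_state();print(s["position"],s["ee_rot"],s["wrist_force"],s["ft_torque"],s["joint_positions"])
```

```text
[ 0.47151881 -0.21310675  0.20145358] [ 3.13873622e+00 -1.98468811e-03 -2.87719113e+00] [ 0.55695452 -0.3485054  -5.28626117] [ 0.00068473  0.09196703 -0.03430297] [-5.59345260e-01  2.16536902e-01  1.68491405e+00  5.11887830e-04
  1.24358605e+00 -2.39470563e+00]
```

View pics/g2.png

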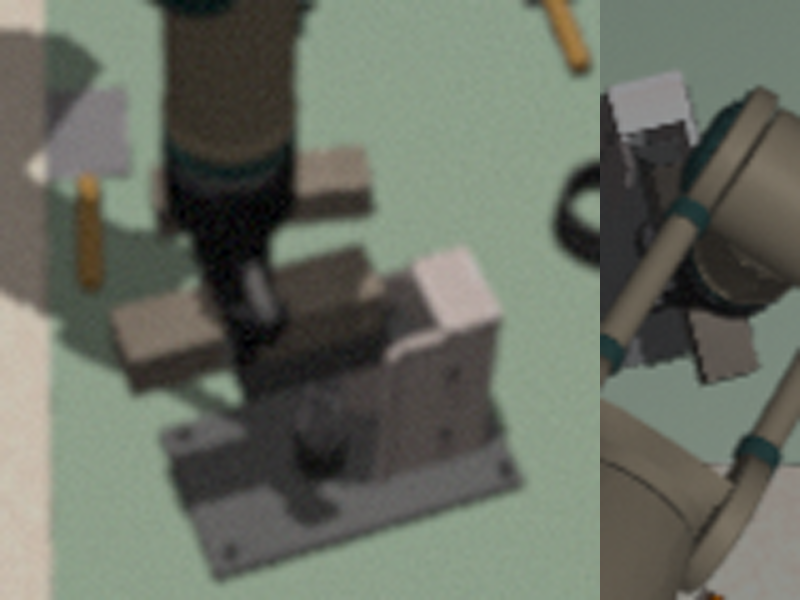

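The side view shows the prism, with its rear end at about (112,330) and its front end at about (375,265) in the crop, level over the platform and pointing into the guides. I'll check the lateral offset by numbers.

Run:
```python
from h import *
import pickle
s=pickle.load(open("side0.pkl","rb"));t=pickle.load(open("top0.pkl","rb"))
np.set_printoptions(precision=4,suppress=True)
S=lambda P:(np.array(P,float)+.5)/5-.5+[240,180]
O=np.array([.5445,-.195]);y=np.radians(15.1);R=np.array([[np.cos(y),np.sin(y)],[-np.sin(y),np.cos(y)]])
def M(P): return np.c_[(P[:,:2]-O)@R.T,P[:,2]]
# front-left, front-right, rear-left, rear-right top corners
for z in(.217,.222,.227): print(z,M(onz(s,S([(360,246),(386,290),(110,312),(132,366)]),z)))
# lip/back top corners: front-left,front-right,back-right,back-left
print("lip side",M(onz(s,S([(412,268),(440,332),(502,318),(466,247)]),.172)))
T=lambda P:(np.array(P,float)+.5)/4-.5+[180,140]
print("lip top",M(onz(t,T([(583,125),(645,110),(636,66),(570,82)]),.172)))
print("prism rear corners, top view",M(onz(t,np.array([(695,318),(752,310),(706,384),(760,372)])/[4.255,4.286]-[141.,0]+[320,140],.222)))
```

```text
0.217 [[ 0.0133  0.0183  0.217 ]
 [ 0.0157 -0.0178  0.217 ]
 [-0.1446  0.021   0.217 ]
 [-0.1439 -0.0203  0.217 ]]
0.222 [[ 0.0117  0.0147  0.222 ]
 [ 0.0141 -0.0212  0.222 ]
 [-0.1455  0.0174  0.222 ]
 [-0.1447 -0.0237  0.222 ]]
0.227 [[ 0.0101  0.0111  0.227 ]
 [ 0.0125 -0.0246  0.227 ]
 [-0.1463  0.0138  0.227 ]
 [-0.1456 -0.0271  0.227 ]]
lip side [[ 0.0523  0.0233  0.172 ]
 [ 0.0497 -0.028   0.172 ]
 [ 0.0898 -0.0308  0.172 ]
 [ 0.0909  0.0275  0.172 ]]
lip top [[ 0.0521  0.0261  0.172 ]
 [ 0.0521 -0.0257  0.172 ]
 [ 0.0889 -0.0279  0.172 ]
 [ 0.0889  0.0274  0.172 ]]
prism rear corners, top view [[-0.1006  0.0169  0.222 ]
 [-0.1049 -0.0247  0.222 ]
 [-0.1485  0.0213  0.222 ]
 [-0.1495 -0.0188  0.222 ]]
```

Request:
{"fn": "move_arm", "kwargs": {"rows": [[[0,0,-0.015],[0,0,0],1],[[0,0,-0.015],[0,0,0],1],[[0,0,-0.01],[0,0,0],1],[[0,0,-0.01],[0,0,0],1],[[0,0,-0.012],[0,0,0],1]]}}

```text
time: 4.3
position: [0.472, -0.2129, 0.1421]
ee_rot: [3.14, -0.0, -2.876]
wrist_force: [-6.0, 2.5, 12.0]
grip_width: 0.459
gripper_force: 65.3
```

Request:
{"fn": "move_arm", "kwargs": {"rows": [[[0,0,0],[0,0,0],1],[[0,0,0],[0,0,0],1],[[0,0,0],[0,0,0],1]]}}

```text
time: 4.55
position: [0.472, -0.2129, 0.1423]
ee_rot: [3.14, -0.0, -2.876]
wrist_force: [-5.2, 2.6, 9.0]
grip_width: 0.459
gripper_force: 65.2
```

Request:
{"fn": "move_arm", "kwargs": {"rows": [[[0,0,-0.003],[0,0,0],1],[[0.0077,0.0021,0],[0,0,0],1],[[0.0077,0.0021,0],[0,0,0],1],[[0.0077,0.0021,0],[0,0,0],1],[[0,0,0],[0,0,0],1]]}}

```text
time: 4.97
position: [0.4964, -0.2081, 0.1401]
ee_rot: [-3.139, 0.001, -2.876]
wrist_force: [-3.2, -0.2, 10.1]
grip_width: 0.45
gripper_force: 65.4
```

Request:
{"fn": "move_arm", "kwargs": {"rows": [[[0.0077,0.0021,0],[0,0,0],1],[[0.0077,0.0021,0],[0,0,0],1],[[0.0077,0.0021,0],[0,0,0],1],[[0,0,0],[0,0,0],1],[[0,0,0],[0,0,0],1]]}}

```text
time: 5.38
position: [0.5196, -0.2019, 0.1403]
ee_rot: [-3.139, 0.002, -2.876]
wrist_force: [-2.8, 0.2, 9.7]
grip_width: 0.459
gripper_force: 65.3
```

Request:
{"fn": "move_arm", "kwargs": {"rows": [[[0.0077,0.0021,0],[0,0,0],1],[[0.0058,0.0016,0],[0,0,0],1],[[0.0029,0.0008,0],[0,0,0],1],[[0,0,0],[0,0,0],1]]}}

```text
time: 5.72
position: [0.5349, -0.1977, 0.1402]
ee_rot: [-3.139, -0.001, -2.876]
wrist_force: [-6.3, -1.8, 9.6]
grip_width: 0.453
gripper_force: 65.3
```

Request:
{"fn": "move_arm", "kwargs": {"rows": [[[0.0019,0.0005,0],[0,0,0],1],[[0.0019,0.0005,0],[0,0,0],1],[[0,0,0],[0,0,0],1]]}}

```text
time: 5.97
position: [0.5373, -0.197, 0.1401]
ee_rot: [-3.139, -0.003, -2.876]
wrist_force: [-8.7, -3.0, 10.8]
grip_width: 0.453
gripper_force: 65.5
```

Request:
{"fn": "move_arm", "kwargs": {"rows": [[[0.0019,0.0005,0],[0,0,0],1],[[0.0019,0.0005,0],[0,0,0],1],[[0,0,0],[0,0,0],1]]}}

```text
time: 6.22
position: [0.5374, -0.197, 0.1399]
ee_rot: [-3.139, -0.011, -2.875]
wrist_force: [-16.4, -6.5, 13.4]
grip_width: 0.46
gripper_force: 66.0
```

Run:
```python
from h import *
a=cam("side");b=cam("top")
A=cv2.resize(a["img"][180:300,240:360],(600,600),interpolation=cv2.INTER_CUBIC)
B=cv2.resize(b["img"][140:280,320:367],(200,600),interpolation=cv2.INTER_CUBIC)
cv2.imwrite("pics/g3.png",np.hstack([A,B]))
s=env.read_state();print(s["position"],s["ee_rot"],s["wrist_force"],s["ft_torque"])
```

```text
[ 0.53741084 -0.19702491  0.13993934] [-3.13940021 -0.01068393 -2.87494222] [-16.32380074  -6.88335753  13.54732222] [-0.69372681  2.15104901  0.03919491]
```

View pics/g3.png

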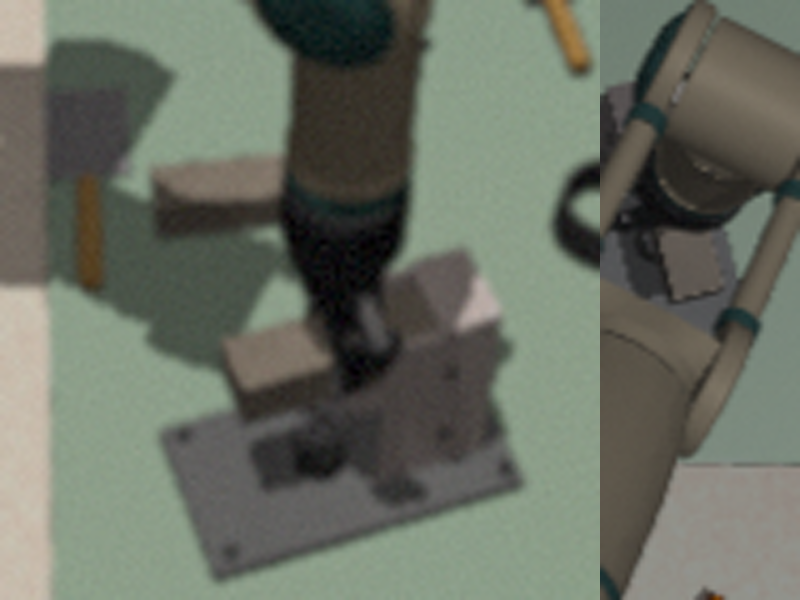

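The side view shows the prism under the lip, with its rear end at crop (235,380). The 17 N back push shows it is home. I'll ease it up to the lip.

Request:
{"fn": "move_arm", "kwargs": {"rows": [[[0,0,0.0015],[0,0,0],1],[[0,0,0.0015],[0,0,0],1],[[0,0,0],[0,0,0],1],[[0,0,0],[0,0,0],1]]}}

```text
time: 6.65
position: [0.5373, -0.1969, 0.1411]
ee_rot: [-3.141, -0.012, -2.875]
wrist_force: [-13.8, -6.2, 4.1]
grip_width: 0.461
gripper_force: 64.5
```

Request:
{"fn": "move_arm", "kwargs": {"rows": [[[0,0,0.0015],[0,0,0],1],[[0,0,0],[0,0,0],1],[[0,0,0],[0,0,0],1]]}}

```text
time: 6.9
position: [0.5373, -0.1968, 0.1422]
ee_rot: [-3.141, -0.012, -2.875]
wrist_force: [-13.0, -5.3, 2.3]
grip_width: 0.455
gripper_force: 64.2
```

Request:
{"fn": "move_arm", "kwargs": {"rows": [[[0,0,0.0015],[0,0,0],1],[[0,0,0.0015],[0,0,0],1],[[0,0,0],[0,0,0],1],[[0,0,0],[0,0,0],1]]}}

```text
time: 7.23
position: [0.5373, -0.1967, 0.145]
ee_rot: [-3.141, -0.012, -2.875]
wrist_force: [-12.8, -7.1, 2.5]
grip_width: 0.456
gripper_force: 64.4
```

Request:
{"fn": "move_arm", "kwargs": {"rows": [[[0,0,0],[0,0,0],0.6],[[0,0,0],[0,0,0],0.3],[[0,0,0],[0,0,0],0.2],[[0,0,0],[0,0,0],0.2],[[0,0,0],[0,0,0],0.2]]}}

```text
time: 7.65
position: [0.5434, -0.1951, 0.1458]
ee_rot: [-3.141, 0.002, -2.877]
wrist_force: [-0.3, -0.3, -0.8]
grip_width: 0.797
gripper_force: 0.0
```

Request:
{"fn": "move_arm", "kwargs": {"rows": [[[-0.006,-0.0015,0],[0,0,0],0],[[0,0,0.02],[0,0,0],0],[[0,0,0.035],[0,0,0],0],[[-0.008,0.04,0.0],[0,0,-2.5],0],[[-0.008,0.04,0],[0,0,-2.5],0]]}}

```text
time: 8.07
position: [0.5222, -0.1183, 0.2025]
ee_rot: [-3.139, 0.005, -2.971]
wrist_force: [0.4, 0.8, -1.1]
grip_width: 0.998
gripper_force: 0.0
```

Request:
{"fn": "move_arm", "kwargs": {"rows": [[[-0.008,0.04,0],[0,0,-2.5],0],[[-0.008,0.04,0],[0,0,-2.5],0],[[-0.008,0.04,0],[0,0,-2.4],0],[[0,0.027,0],[0,0,0],0],[[0,0,0],[0,0,0],0]]}}

```text
time: 8.48
position: [0.4951, 0.0348, 0.2007]
ee_rot: [3.138, 0.0, -3.09]
wrist_force: [0.2, -0.2, -0.3]
grip_width: 1.003
gripper_force: 0.0
```

Run:
```python
from h import *
a=cam("side");b=cam("top")
A=cv2.resize(a["img"][180:300,240:360],(600,600),interpolation=cv2.INTER_CUBIC)
B=cv2.resize(b["img"][140:280,320:367],(200,600),interpolation=cv2.INTER_CUBIC)
cv2.imwrite("pics/g4.png",np.hstack([A,B]))
s=env.read_state();print(s["position"],s["ee_rot"],s["wrist_force"])
```

```text
[0.49623671 0.0306883  0.2006097 ] [-3.14091241e+00  7.63142307e-04 -3.09147533e+00] [-0.25402382 -0.10261323  0.23999178]
```

View pics/g4.png

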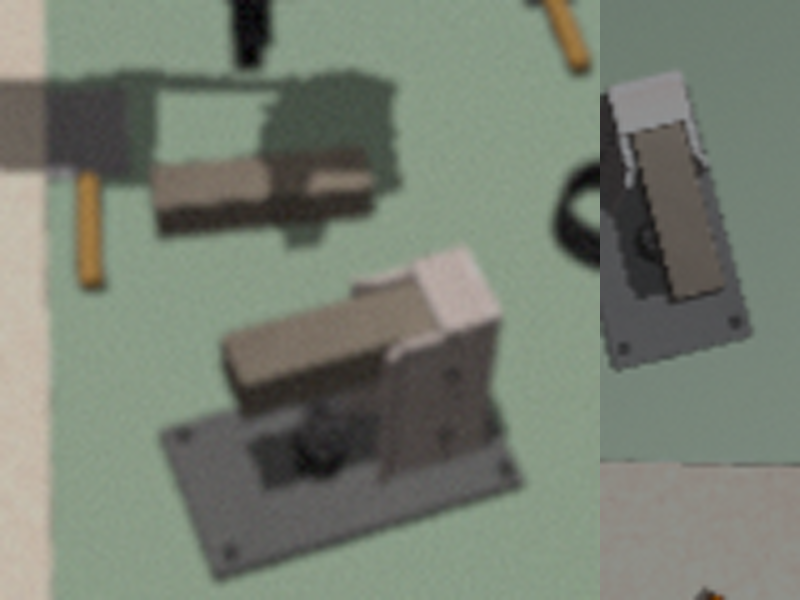

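The first prism sits straight under the lip, with its rear end at crop (230,345)–(245,390) in the side view. On to prism B.

Request:
{"fn": "move_arm", "kwargs": {"rows": [[[0,0,-0.04],[0,0,0],0],[[0,0,-0.04],[0,0,0],0],[[0,0,-0.04],[0,0,0],0],[[0,0,-0.035],[0,0,0],0],[[0,0,-0.0235],[0,0,0],0]]}}

```text
time: 9.0
position: [0.4948, 0.0284, 0.0189]
ee_rot: [-3.142, -0.004, -3.096]
wrist_force: [-0.8, -0.8, -0.7]
grip_width: 0.999
gripper_force: 0.0
```

Request:
{"fn": "move_arm", "kwargs": {"rows": [[[0,0,0],[0,0,0],0.3],[[0,0,0],[0,0,0],0.6],[[0,0,0],[0,0,0],1],[[0,0,0],[0,0,0],1],[[0,0,0],[0,0,0],1]]}}

```text
time: 9.42
position: [0.4984, 0.0296, 0.0239]
ee_rot: [-3.141, 0.005, -3.095]
wrist_force: [0.2, -1.2, 3.3]
grip_width: 0.454
gripper_force: 62.8
```

Request:
{"fn": "move_arm", "kwargs": {"rows": [[[0,0,0],[0,0,0],1],[[0,0,0],[0,0,0],1],[[0,0,0],[0,0,0],1]]}}

```text
time: 9.67
position: [0.4985, 0.0295, 0.024]
ee_rot: [-3.141, 0.005, -3.094]
wrist_force: [-0.3, -0.8, 7.3]
grip_width: 0.458
gripper_force: 63.2
```

Request:
{"fn": "move_arm", "kwargs": {"rows": [[[0,0,0.03],[0,0,0],1],[[0,0,0.04],[0,0,0],1],[[0,0,0.04],[0,0,0],1],[[0,0,0.04],[0,0,0],1],[[0,0,0.04],[0,0,0],1]]}}

```text
time: 10.08
position: [0.4949, 0.0302, 0.2136]
ee_rot: [3.141, -0.001, -3.094]
wrist_force: [1.4, 0.7, -5.8]
grip_width: 0.457
gripper_force: 63.0
```

Request:
{"fn": "move_arm", "kwargs": {"rows": [[[-0.0038,-0.0346,0],[0,0,1.77],1],[[-0.0038,-0.0346,0],[0,0,1.77],1],[[-0.0038,-0.0346,0],[0,0,1.77],1],[[-0.0038,-0.0346,0],[0,0,1.77],1],[[-0.0038,-0.0346,0],[0,0,1.77],1]]}}

```text
time: 10.5
position: [0.4759, -0.1438, 0.2117]
ee_rot: [3.141, -0.001, -2.938]
wrist_force: [0.7, -0.2, -5.4]
grip_width: 0.456
gripper_force: 63.0
```

Request:
{"fn": "move_arm", "kwargs": {"rows": [[[-0.0038,-0.0346,0],[0,0,1.77],1],[[-0.0038,-0.0346,0],[0,0,1.77],1],[[0,0,0],[0,0,0],1],[[0,0,0],[0,0,0],1],[[0,0,0],[0,0,0],1]]}}

```text
time: 10.92
position: [0.4688, -0.2116, 0.2113]
ee_rot: [3.139, -0.001, -2.879]
wrist_force: [-0.4, 0.4, -4.6]
grip_width: 0.454
gripper_force: 63.4
```

Run:
```python
from h import *
a=cam("side");b=cam("top")
A=cv2.resize(a["img"][180:300,240:360],(600,600),interpolation=cv2.INTER_CUBIC)
B=cv2.resize(b["img"][140:280,320:367],(200,600),interpolation=cv2.INTER_CUBIC)
cv2.imwrite("pics/g5.png",np.hstack([A,B]))
s=env.read_state();print(s["position"],s["ee_rot"],s["wrist_force"],s["ft_torque"])
```

```text
[ 0.4692933  -0.21088579  0.21159119] [ 3.14021395e+00 -5.74534641e-04 -2.87737389e+00] [-0.64430499  0.01290334 -4.83748127] [ 0.04948018  0.0880884  -0.01735641]
```

View pics/g5.png

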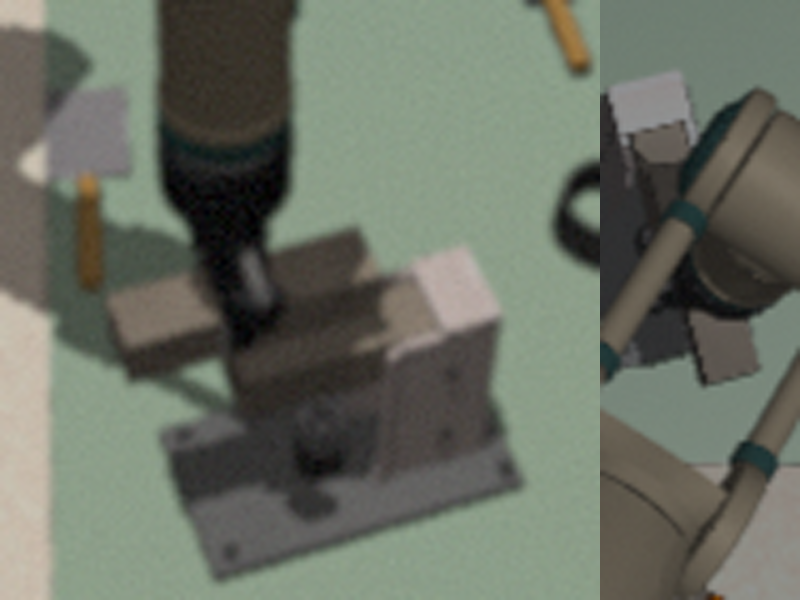

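The second prism is level above the first, with its front end at crop (370,245). It stands about 3.5 mm left of the axis, so I'll shift it across and then press down.

Request:
{"fn": "move_arm", "kwargs": {"rows": [[[0.001,-0.0034,0],[0,0,0],1],[[0,0,-0.008],[0,0,0],1],[[0,0,-0.008],[0,0,0],1],[[0,0,-0.012],[0,0,0],1],[[0,0,0],[0,0,0],1]]}}

```text
time: 11.43
position: [0.4706, -0.215, 0.1823]
ee_rot: [3.14, -0.001, -2.878]
wrist_force: [-1.9, 0.5, 4.3]
grip_width: 0.461
gripper_force: 64.4
```

Request:
{"fn": "move_arm", "kwargs": {"rows": [[[0,0,-0.009],[0,0,0],1],[[0,0,-0.009],[0,0,0],1],[[0,0,-0.009],[0,0,0],1],[[0,0,-0.009],[0,0,0],1],[[0,0,-0.009],[0,0,0],1]]}}

```text
time: 11.85
position: [0.4708, -0.2153, 0.141]
ee_rot: [-3.141, 0.001, -2.877]
wrist_force: [-5.0, 2.6, 13.0]
grip_width: 0.456
gripper_force: 65.7
```

Request:
{"fn": "move_arm", "kwargs": {"rows": [[[0,0,0],[0,0,0],1],[[0,0,0],[0,0,0],1],[[0,0,0],[0,0,0],1]]}}

```text
time: 12.1
position: [0.4709, -0.2153, 0.1413]
ee_rot: [-3.141, 0.001, -2.878]
wrist_force: [-4.6, 1.9, 11.3]
grip_width: 0.456
gripper_force: 65.6
```

Request:
{"fn": "move_arm", "kwargs": {"rows": [[[0,0,-0.0025],[0,0,0],1],[[0.0077,0.0021,0],[0,0,0],1],[[0.0077,0.0021,0],[0,0,0],1],[[0.0077,0.0021,0],[0,0,0],1],[[0,0,0],[0,0,0],1]]}}

```text
time: 12.52
position: [0.4942, -0.21, 0.139]
ee_rot: [-3.139, -0.0, -2.877]
wrist_force: [-5.8, 0.1, 12.7]
grip_width: 0.459
gripper_force: 65.6
```

Request:
{"fn": "move_arm", "kwargs": {"rows": [[[0.0077,0.0021,0],[0,0,0],1],[[0.0077,0.0021,0],[0,0,0],1],[[0.0077,0.0021,0],[0,0,0],1],[[0,0,0],[0,0,0],1],[[0,0,0],[0,0,0],1]]}}

```text
time: 12.93
position: [0.5173, -0.2037, 0.1392]
ee_rot: [-3.139, 0.0, -2.877]
wrist_force: [-4.7, -0.1, 13.2]
grip_width: 0.454
gripper_force: 65.6
```

Request:
{"fn": "move_arm", "kwargs": {"rows": [[[0.0077,0.0021,0],[0,0,0],1],[[0.0058,0.0016,0],[0,0,0],1],[[0.0039,0.001,0],[0,0,0],1],[[0,0,0],[0,0,0],1]]}}

```text
time: 13.27
position: [0.5337, -0.1992, 0.1392]
ee_rot: [-3.139, -0.002, -2.877]
wrist_force: [-7.1, -1.3, 11.9]
grip_width: 0.459
gripper_force: 65.7
```

Request:
{"fn": "move_arm", "kwargs": {"rows": [[[0.0019,0.0005,0],[0,0,0],1],[[0.0019,0.0005,0],[0,0,0],1],[[0.0019,0.0005,0],[0,0,0],1],[[0,0,0],[0,0,0],1]]}}

```text
time: 13.6
position: [0.5374, -0.1982, 0.1391]
ee_rot: [-3.139, -0.005, -2.877]
wrist_force: [-11.7, -3.6, 14.2]
grip_width: 0.46
gripper_force: 65.8
```

Request:
{"fn": "move_arm", "kwargs": {"rows": [[[0.0019,0.0005,0],[0,0,0],1],[[0.0019,0.0005,0],[0,0,0],1],[[0,0,0],[0,0,0],1],[[0,0,0],[0,0,0],1]]}}

```text
time: 13.93
position: [0.5375, -0.198, 0.139]
ee_rot: [-3.14, -0.013, -2.876]
wrist_force: [-19.5, -5.4, 16.9]
grip_width: 0.461
gripper_force: 66.0
```

Request:
{"fn": "move_arm", "kwargs": {"rows": [[[0,0,0.002],[0,0,0],1],[[0,0,0.002],[0,0,0],1],[[0,0,0],[0,0,0],1],[[0,0,0],[0,0,0],1]]}}

```text
time: 14.27
position: [0.5375, -0.1977, 0.1406]
ee_rot: [3.141, -0.014, -2.877]
wrist_force: [-15.7, -6.0, 4.5]
grip_width: 0.46
gripper_force: 64.2
```

Request:
{"fn": "move_arm", "kwargs": {"rows": [[[0,0,0.0015],[0,0,0],1],[[0,0,0.0015],[0,0,0],1],[[0,0,0],[0,0,0],1],[[0,0,0],[0,0,0],1]]}}

```text
time: 14.6
position: [0.5374, -0.1977, 0.143]
ee_rot: [3.141, -0.014, -2.877]
wrist_force: [-15.1, -6.4, 2.8]
grip_width: 0.458
gripper_force: 63.9
```

Request:
{"fn": "move_arm", "kwargs": {"rows": [[[0,0,0],[0,0,0],0.6],[[0,0,0],[0,0,0],0.3],[[0,0,0],[0,0,0],0.2],[[0,0,0],[0,0,0],0.2],[[0,0,0],[0,0,0],0.2]]}}

```text
time: 15.02
position: [0.5448, -0.1958, 0.1439]
ee_rot: [-3.141, 0.002, -2.878]
wrist_force: [0.2, 0.7, 0.2]
grip_width: 0.799
gripper_force: 0.0
```

Request:
{"fn": "move_arm", "kwargs": {"rows": [[[-0.006,-0.0015,0],[0,0,0],0],[[0,0,0.02],[0,0,0],0],[[0,0,0.035],[0,0,0],0],[[-0.008,0.04,0.0],[0,0,0],0],[[-0.008,0.04,0],[0,0,0],0]]}}

```text
time: 15.43
position: [0.5237, -0.1186, 0.2005]
ee_rot: [-3.138, 0.005, -2.882]
wrist_force: [-0.4, 0.4, -0.6]
grip_width: 1.003
gripper_force: 0.0
```

Request:
{"fn": "move_arm", "kwargs": {"rows": [[[-0.008,0.04,0],[0,0,0],0],[[-0.008,0.04,0],[0,0,0],0],[[-0.008,0.04,0],[0,0,0],0],[[0,0,0],[0,0,0],0],[[0,0,0],[0,0,0],0]]}}

```text
time: 15.85
position: [0.4971, 0.0046, 0.1987]
ee_rot: [-3.141, 0.0, -2.874]
wrist_force: [-0.3, -0.8, -0.4]
grip_width: 1.0
gripper_force: 0.0
```

Run:
```python
from h import *
a=cam("side");b=cam("top")
A=cv2.resize(a["img"][180:300,240:360],(600,600),interpolation=cv2.INTER_CUBIC)
B=cv2.resize(b["img"][140:280,320:367],(200,600),interpolation=cv2.INTER_CUBIC)
cv2.imwrite("pics/g6.png",np.hstack([A,B]))
s=env.read_state();print(s["position"],s["wrist_force"],s["grip_width"])
```

```text
[0.49820035 0.00223537 0.19856917] [-0.27930731 -1.20642893  0.45157983] 1.0011222965666207
```

View pics/g6.png

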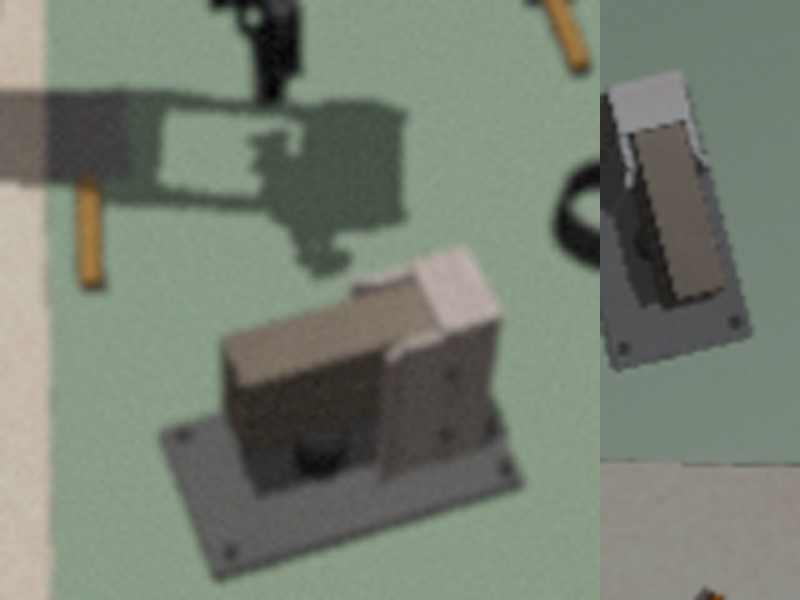

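Both prisms are stacked under the lip. Their rear ends are flush at crop x ≈ 225–250, the same place as the first alone, and the gripper is clear.

```bash
python3 -c "
from bench import job
print(job.sign_off())"
```

```text
the job is handed in; nothing more can be done
None
```

Both whole prisms are loaded in the magazine, stacked and home under the lip by the final pictures and the push forces; the arm is clear and the job was handed in at about 16 s, with no verdict returned.

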